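Right the fallen bottle in the caddy and restock it

TASK

The clear water bottle has toppled inside the deep green bottle caddy. Tip it back up so that it stands upright on the caddy's floor, without lifting it out, and then stand the dark sauce bottle upright in the space this frees beside it, setting it down rather than dropping it. Do not knock the sauce bottle over, and leave the pepper mill, the tomato and the drinking glass where they are.

Things in the scene. Friction and masses are not known exactly. Their poses are not given: they have to be found in the camera images.
- caddy: Deep open green metal box, heavy: it does not move. Outside 108 mm along its x, 153 along its y, walls 4 mm; inside 100 (x) by 145 mm (y). Origin under its centre on the worktop; inner floor 8 mm, rolled rim 108 mm above it. Its yaw is -0.1 to 0.8 rad (0: x straight ahead). The water bottle's foot is in the -y (right) end, its neck lies on the rim of the +y (left) end.
- caddy_neck_end (a point): Middle of the top of the caddy's +y end rim, on which the water bottle lies at the start.
- water_bottle: Slim clear plastic water bottle, 176 mm long, 185 g give or take a third. Origin at the centre of its underside, z towards the cap. Body 57 mm in diameter up to 115 mm, narrowing to 42 at 143 mm and 34 at 149 mm. Centre of mass 73 mm up; on its foot it rights itself when tilted less than 0.3 rad. It starts tilted about 0.94 rad, its foot on the floor against the caddy's -y end wall.
- water_bottle_cap (a point): Centre of the flat end of the water bottle's pale cap (31 mm in diameter, 14 mm long). At the start it stands out past the +y rim, 131 mm above the worktop, the end's lowest edge at 119 mm. Pushed there towards the caddy's -y, rising along the arc, the bottle tips up about its foot; the -y end wall holds the foot and stops it from falling over backwards.
- sauce_bottle: Dark sauce bottle with a dark red cap, standing on the worktop to the right of the caddy. 203 mm tall, about 410 g. Origin at the centre of its underside, z up. Body 59 mm in diameter up to 104 mm; above that treat it as a cone that narrows evenly to 28 mm at 201 mm. It can be gripped at the cap from above (about 32 mm wide at 185 mm height).
- pepper_mill: Dark brown wooden pepper mill standing in the open next to the sauce bottle (not the one at the back by the juicer), 58 mm in diameter, 150 mm tall, origin at the centre of its underside. Must stay where it is. It and the sauce bottle may have changed places.
- tomato: Red tomato, 59 mm in diameter, 68 mm tall, on the worktop beyond the caddy, origin under its centre. Must stay where it is.
- glass: Empty clear drinking glass, 81 mm in diameter, 91 mm tall, on the worktop at the right, nearer the robot than the sauce bottle and the mill, origin at the centre of its underside. Must stay where it is.

How it is judged:
By the outcome, as a careful person would: the job done as asked, in the order asked, and still so for the second after the job is handed in, with the robot touching nothing.
It also fails if it takes over 54 s, if anything falls off the work surface, if the arm or the gripper's body presses on something with over 40 N, if the wrist force passes 120 N, or if a joint passes its speed limit or range.

ROBOT

A 6-joint arm with a two-finger parallel gripper is mounted at the origin on a cart in front of the work surface, level with it; the furniture and walls round the work are solid. World frame = base frame: x ahead of the robot, y to its left, z up, the work surface at z = 0. Lengths are in m, angles in rad, forces in N, time in s.
With the tool pointing down it reaches from about 0.35 to 0.775 m from the base axis. Payload 5.5 kg.
Tool frame: the origin (TCP) lies midway between the tips of the shut fingers; the grasp point (between the pads) lies grasp_offset behind it (grasp_offset is the distance from the TCP to the grasp point, in m); z points along the fingers, y is the line along which they close (so a half turn about z gives the same grasp; the last joint's range is limited). The gripper opens to 85 mm and grips with 20 to 120 N. Pads are 22 mm wide; open, the fingers measure 114 mm over their backs; the gripper's body (76 mm by 85 mm) begins 54 mm behind the grasp point. The pads swing forward as they close: fully open they stand 13 mm farther back than shut.
Start: joints at [1.209, 0.313, 0.046, 1.304, 0, 1.431], TCP at [0.127, 0.561, 0.203] pointing down, gripper open.
Joint ranges: [-2.76, 2.76], [-0.86, 1.69], [-1.03, 1.26], [-2.2, 2.34], [-1.47, 1.5], [-3.14, 3.14]. Speed limits (rad/s): [2.57, 2.57, 3.14, 3.14, 3.14, 3.14].

INTERFACE

Orientations are given as a unit quaternion [w, x, y, z].
In Python, from workcell import * gives the robot as it stands.
- The arm moves only by the tool step_arm, never from a script. Its argument "deltas" is a list of rows, each a list of 7 numbers: the shift along the world's x, y, z in mm, then the turn, a rotation vector about the world's x, y, z in degrees, then the gripper's target within -1 to 1 (fully open at 1, half-way at 0, shut at -1). A call has 1 to 5 rows; each row shifts and turns the commanded pose from where the row before left it; what a row does not reach is not made up. A row lasts 1/10 s, in which the tool goes at most 50 mm and 8.59 degrees, less where a joint would pass 70% of its speed; a pose out of reach is approached as far as the arm can. A call is refused whole if a number of a shift passes 50 or a number of a turn 8.59, either way. A call with a gripper value outside its range is refused whole. The fingers move at their own pace and stop on an object; "newtons" is the grip in N (left out, the last holds). Time passes only in rows, so rows that do not move let the fingers close. It gives the time, the measured TCP pose, the force, the opening and the grip force at its end, in the units of the state.
- get_state(): the state, without advancing time (a new reading comes with each control period).
- read_camera(name): name is "side" or "top" or "wrist"; returns a dict with "image" (400x640x3 uint8, red, green, blue), "z_map" (400x640 float32, m along the optical axis (not along the pixel's ray), 0 where there is no reading), "K" (3x3 intrinsics, pixels), "world_from_camera" (4x4, takes a point from camera to world coordinates). Camera axes: x right, y down, z forward; pixel columns grow to the right and rows downward; lengths in m; the calibration is good to about 2 mm. A picture is of the moment at which its call begins.
- hand_in(): hands the job in; it is judged then, once.
The state is a dict: "clock": time; "joint_pos": joint angles; "qvel": joint speeds; "tau": joint torques, N m; "tcp_pos": TCP position; "orientation": TCP orientation; "wrist_force": force on the tool from outside, world axes, zero at the start; "ft_torque": the same for the moment, N m; "finger_gap": finger opening in m; "grip_force": force on a finger pad.
Only numpy, scipy, OpenCV 4.12 (cv2) and the standard library are available. Lean on these libraries where they do the work, as an engineer would, in place of code of your own. Each camera call takes 0.05 s, during which the arm holds its last target. There are 200 camera calls.

## Working session

There is one attempt and no reset: what is moved stays moved. The work goes in short steps, Python scripts to look and compute and a tool call to move; the robot and the scene stay as the last step left them, time stands still between calls to the robot, and variables do not carry over. Pictures are saved under pics/ and viewed, at most 10 in all, crops included, and the job is handed in when it is done.

Besides the shell and the picture viewer there is one more tool, called after "Request:" as name([rows], argument=value, ...), one row to a line, values as JSON. step_arm: Moves the arm, as the interface text tells. Its arguments: {"type":"object","properties":{"deltas":{"type":"array","items":{"type":"array","items":{"type":"number"}}},"newtons":{"type":"number"}},"required":["deltas"]}

```bash
mkdir -p pics; ls
python3 - <<'E'
from workcell import *
import cv2,numpy as np
s=get_state(); print({k:np.round(v,3) if not isinstance(v,dict) else v for k,v in s.items()})
for n in ("side","top"):
    c=read_camera(n); np.savez(f"{n}0.npz",**c); cv2.imwrite(f"pics/{n}0.png",c["image"][...,::-1]); print(n,c["K"].round(1).tolist(),c["world_from_camera"].round(3).tolist(),(c["z_map"]>0).mean())
try: print(grasp_offset)
except Exception as e: print(e)
E
```

```text
pics
{'clock': np.float64(0.0), 'joint_pos': array([1.209, 0.314, 0.045, 1.304, 0.   , 1.431]), 'qvel': array([-0.   ,  0.001,  0.   , -0.   ,  0.   , -0.002]), 'tau': array([-1.0000e-03, -4.8063e+01,  2.9853e+01,  1.9000e-02, -0.0000e+00,
       -0.0000e+00]), 'tcp_pos': array([0.126, 0.56 , 0.202]), 'orientation': array([-0.   ,  0.111,  0.994, -0.001]), 'wrist_force': array([ 0.982,  0.074, -0.58 ]), 'ft_torque': array([-0.009,  0.015,  0.007]), 'grip_force': np.float64(0.0), 'finger_gap': np.float64(0.086)}
side [[369.9, 0.0, 313.9], [0.0, 369.9, 194.6], [0.0, 0.0, 1.0]] [[0.915, -0.197, 0.352, 0.224], [-0.404, -0.466, 0.787, -0.789], [0.009, -0.863, -0.506, 0.537], [0.0, 0.0, 0.0, 1.0]] 0.99601171875
top [[450.4, 0.0, 314.0], [0.0, 450.4, 197.9], [0.0, 0.0, 1.0]] [[0.007, -0.984, 0.178, 0.375], [-1.0, -0.008, -0.005, -0.126], [0.007, -0.178, -0.984, 0.956], [0.0, 0.0, 0.0, 1.0]] 0.99595703125
0.0187
```

View pics/side0.png

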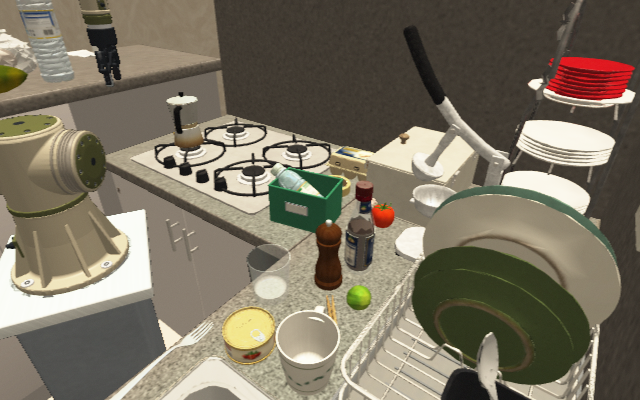

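View pics/top0.png

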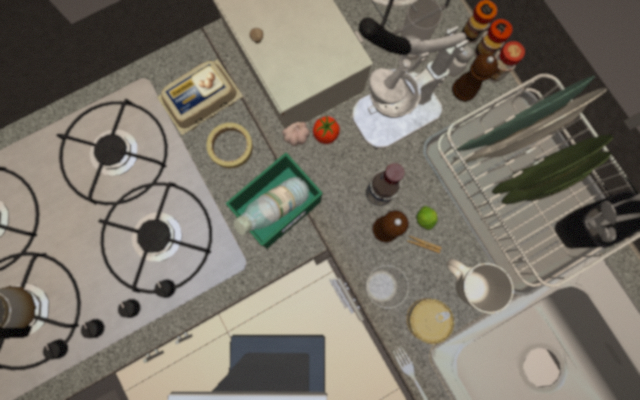

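Side view: caddy at (306,200), with the clear bottle leaning out of it to the upper left; sauce bottle at (360,235), mill at (328,255), tomato at (383,214). Top view: caddy at (275,200) with the cap at (243,226) lower left, sauce cap at (394,172), mill at (391,225), tomato at (326,129), glass at (385,286). Next I measure them.

```bash
cat > h.py <<'E'
import numpy as np,cv2
def pts(c):
    K,T,z=c["K"],c["world_from_camera"],c["z_map"]
    v,u=np.mgrid[:400,:640]
    p=np.stack([(u-K[0,2])/K[0,0]*z,(v-K[1,2])/K[1,1]*z,z],-1)
    p=p@T[:3,:3].T+T[:3,3]; p[z<=0]=np.nan
    return p
def ray(c,u,v,h):
    K,T=c["K"],c["world_from_camera"]
    d=T[:3,:3]@np.array([(u-K[0,2])/K[0,0],(v-K[1,2])/K[1,1],1]); o=T[:3,3]
    return o+d*(h-o[2])/d[2]
def proj(c,p):
    T=c["world_from_camera"]; q=T[:3,:3].T@(np.asarray(p)-T[:3,3]); q=c["K"]@q; return q[:2]/q[2]
E
python3 - <<'E'
from h import *
def hue(c): return cv2.cvtColor(c["image"],cv2.COLOR_RGB2HSV)
for n in("top","side"):
    c=dict(np.load(n+"0.npz")); P=pts(c); H=hue(c)
    g=(H[...,0]>65)&(H[...,0]<90)&(H[...,1]>130)
    roi=np.zeros_like(g)
    if n=="top": roi[145:255,220:330]=1
    else: roi[160:240,260:350]=1
    m=g&roi; rim=m&(P[...,2]>.1)&(P[...,2]<.118)
    q=P[rim]; print(n,rim.sum(),"z",np.median(q[:,2]))
    r=cv2.minAreaRect(q[:,:2].astype(np.float32)*1000); print("rim",r,cv2.boxPoints(r).round(0).tolist())
c=dict(np.load("top0.npz"));P=pts(c);H=hue(c)
def blob(name,box,m,zlo,zhi):
    u0,v0,u1,v1=box; roi=np.zeros((400,640),bool); roi[v0:v1,u0:u1]=1
    s=roi&m&(P[...,2]>zlo)&(P[...,2]<zhi)
    q=P[s]; 
    if len(q)<5: print(name,len(q)); return
    (a,b),r=cv2.minEnclosingCircle(q[:,:2].astype(np.float32)*1000)
    print(name,len(q),"mean",q.mean(0).round(4),"circ",round(a),round(b),"d",round(2*r),"zmax",q[:,2].max().round(3))
al=np.ones((400,640),bool)
blob("saucecap",(360,150,412,210),al,.19,.215)
blob("saucecap2",(360,150,412,210),al,.17,.215)
blob("mill",(365,200,415,250),al,.135,.16)
blob("mill low",(365,200,415,250),al,.02,.16)
blob("sauce low",(360,150,412,210),al,.02,.2)
blob("tomato",(305,110,345,150),(H[...,1]>120)&((H[...,0]<12)|(H[...,0]>170)),.02,.09)
blob("glass",(355,260,415,315),al,.02,.1)
for z in (.05,.08,.11,.12,.13,.14): blob(f"wb{z}",(225,165,325,245),~((H[...,0]>65)&(H[...,0]<90)&(H[...,1]>130)),z,z+.01)
E
python3 -c "
import cv2;a=cv2.imread('pics/top0.png')[140:260,210:430];cv2.imwrite('pics/topc.png',cv2.resize(a,None,fx=3.6,fy=3.6,interpolation=2))"
```

```text
top 303 z 0.10728255343072601
rim ((527.319091796875, -54.60753631591797), (106.12660217285156, 147.53878784179688), 41.742958068847656) [[439.0, -35.0], [537.0, -145.0], [616.0, -74.0], [518.0, 36.0]]
side 403 z 0.10531840439612178
rim ((529.4989013671875, -56.508453369140625), (109.90641784667969, 152.8797607421875), 41.69266891479492) [[438.0, -36.0], [539.0, -150.0], [621.0, -77.0], [520.0, 37.0]]
saucecap 304 mean [ 0.5582 -0.2683  0.202 ] circ 559 -269 d 34 zmax 0.206
saucecap2 343 mean [ 0.5572 -0.2677  0.1997] circ 559 -269 d 34 zmax 0.206
mill 249 mean [ 0.4801 -0.2822  0.139 ] circ 479 -282 d 38 zmax 0.153
mill low 865 mean [ 0.4831 -0.2759  0.1054] circ 500 -273 d 94 zmax 0.153
sauce low 844 mean [ 0.5472 -0.2599  0.1161] circ 559 -269 d 59 zmax 0.2
tomato 438 mean [ 0.6849 -0.1549  0.0447] circ 691 -155 d 57 zmax 0.059
glass 740 mean [ 0.3609 -0.287   0.0612] circ 349 -284 d 122 zmax 0.094
wb0.05 251 mean [ 0.5512 -0.0828  0.0553] circ 528 -56 d 178 zmax 0.06
wb0.08 270 mean [ 0.533  -0.0666  0.0852] circ 530 -57 d 175 zmax 0.09
wb0.11 288 mean [ 0.5049 -0.037   0.1151] circ 521 -56 d 177 zmax 0.12
wb0.12 361 mean [ 0.4909 -0.0197  0.1248] circ 487 -14 d 70 zmax 0.13
wb0.13 199 mean [ 0.4776 -0.0046  0.1348] circ 481 -9 d 47 zmax 0.14
wb0.14 40 mean [ 0.4761 -0.001   0.1417] circ 475 0 d 21 zmax 0.146
```

View pics/topc.png

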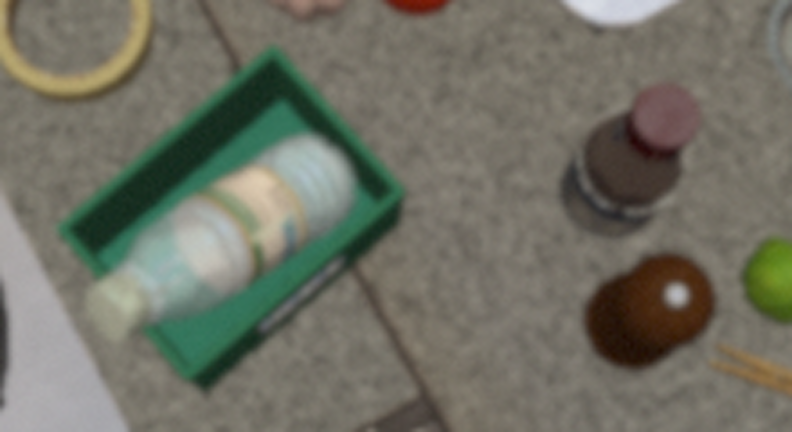

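The crop confirms the layout: the bottle lies along the caddy's long axis with its cap at crop (118,305), out past the lower-left rim. The caddy is at about (0.528, -0.056) with yaw 0.728, and the measured sizes match the given ones. I'll push the cap with the half-shut fingers, using them as a fork across the caddy's x.

Request:
step_arm([
  [21,-35,0,0,0,-2.4,-0.53],
  [21,-35,0,0,0,-2.4,-0.53],
  [21,-35,0,0,0,-2.4,-0.53],
  [21,-35,0,0,0,-2.4,-0.53],
  [21,-35,0,0,0,-2.4,-0.53],
], newtons=40)

```text
clock: 0.6
tcp_pos: [0.2318, 0.3844, 0.2022]
orientation: [-0.0, 0.215, 0.977, -0.0]
wrist_force: [0.2, -0.2, 0.2]
finger_gap: 0.02
grip_force: 0.0
```

Request:
step_arm([
  [21,-35,0,0,0,-2.4,-0.53],
  [21,-35,0,0,0,-2.4,-0.53],
  [21,-35,0,0,0,-2.4,-0.53],
  [21,-35,0,0,0,-2.4,-0.53],
  [21,-35,0,0,0,-2.4,-0.53],
])

```text
clock: 1.1
tcp_pos: [0.3368, 0.2094, 0.2025]
orientation: [-0.0, 0.316, 0.949, 0.0]
wrist_force: [1.0, 0.3, -0.2]
finger_gap: 0.02
grip_force: 0.0
```

Request:
step_arm([
  [21,-35,0,0,0,-2.4,-0.53],
  [21,-35,0,0,0,-2.4,-0.53],
  [21,-35,0,0,0,-2.4,-0.53],
  [21,-35,0,0,0,-2.4,-0.53],
  [15,-30,0,0,0,-2,-0.53],
])

```text
clock: 1.6
tcp_pos: [0.4363, 0.039, 0.2024]
orientation: [0.0, 0.41, 0.912, 0.0]
wrist_force: [0.0, 0.9, 0.0]
finger_gap: 0.0198
grip_force: 0.0
```

Request:
step_arm([
  [3,1,-30,0,0,0,-0.53],
  [0,0,-30,0,0,0,-0.53],
  [0,0,-30,0,0,0,-0.53],
  [0,0,0,0,0,0,-0.53],
])

```text
clock: 2.0
tcp_pos: [0.4348, 0.0421, 0.1089]
orientation: [-0.004, 0.409, 0.912, -0.001]
wrist_force: [-0.5, -0.0, 0.0]
finger_gap: 0.0204
grip_force: 0.0
```

Run:
```python
from workcell import *
import cv2,numpy as np
a=[]
for n in("top","side"):
    c=read_camera(n)["image"][...,::-1]
    a.append(cv2.resize(c[130:260,200:370] if n=="top" else c[120:250,220:390],None,fx=2.3,fy=2.3,interpolation=2))
cv2.imwrite("pics/1.png",np.hstack(a))
```

```text
(no output)
```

View pics/1.png

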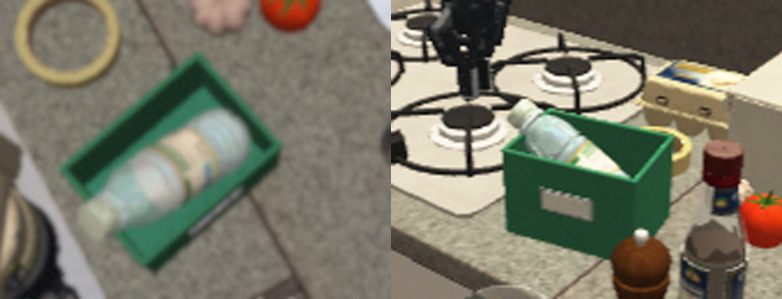

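The left panel (top view) shows the cap end at crop (95,222), with the gripper at the lower left. The right panel (side view) shows the fingers at (475,75), left of and behind the cap at (520,110). I'll check this with rays.

Run:
```python
from h import *
from workcell import *
c=dict(np.load("top0.npz")); s=dict(np.load("side0.npz"))
R=np.array([[.747,.665],[-.665,.747]])
def loc(p): return (R@(np.array(p[:2])*1000-[528.5,-55.5])).round(1)
t=get_state()["tcp_pos"]; print("tcp",t.round(4),loc(t),"proj",proj(c,t),proj(s,t))
print("cap top",loc(ray(c,241.3,226.5,.131)), "cap side",loc(ray(s,220+(515-391)/2.3,120+108/2.3,.131)))
capw=np.array([528.5,-55.5])+R.T@[-3,86]; print("exp cap proj",proj(c,[*capw/1000,.131]),proj(s,[*capw/1000,.131]))
```

```text
tcp [0.4379 0.042  0.1127] [ -2.8 133.1] proj [221.20044078 244.73761335] [257.48522798 169.73325753]
cap top [-4.6 82.4] cap side [-3.  83.9]
exp cap proj [239.20496693 227.12482174] [273.17955601 166.79954654]
```

Request:
step_arm([
  [7,-7,0,0,0,0,-0.53],
  [7,-8,0,0,0,0,-0.53],
  [6,-7,0,0,0,0,-0.53],
  [2,-2,1,0,0,0,-0.53],
  [2,-2,2,0,0,0,-0.53],
])

```text
clock: 2.6
tcp_pos: [0.4629, 0.0155, 0.1158]
orientation: [-0.0, 0.41, 0.912, 0.0]
wrist_force: [0.3, -0.8, 0.1]
finger_gap: 0.0203
grip_force: 0.0
```

Request:
step_arm([
  [3,-3.5,5,0,0,0,-0.53],
  [3,-3.5,5,0,0,0,-0.53],
  [3,-3.5,5,0,0,0,-0.53],
  [3,-3.5,5,0,0,0,-0.53],
  [0,0,0,0,0,0,-0.53],
])

```text
clock: 3.1
tcp_pos: [0.4756, 0.0014, 0.1366]
orientation: [0.001, 0.409, 0.912, 0.0]
wrist_force: [0.3, -0.1, -0.2]
finger_gap: 0.0202
grip_force: 0.0
```

```bash
cat > look.py <<'E'
from workcell import *
from h import *
import sys
a=[]
C={n:read_camera(n) for n in("top","side")}
for n,b in (("top",(130,260,210,380)),("side",(110,240,220,390))):
    c=C[n]["image"][...,::-1]; np.savez(n+"L.npz",**C[n])
    a.append(cv2.resize(c[b[0]:b[1],b[2]:b[3]],None,fx=2.3,fy=2.3,interpolation=2))
cv2.imwrite(sys.argv[1],np.hstack(a))
s=get_state(); t=s["tcp_pos"]
R=np.array([[.747,.665],[-.665,.747]])
print(s["clock"],t.round(4),"local",(R@(t[:2]*1000-[528.5,-55.5])).round(1),s["wrist_force"].round(1))
E
python3 look.py pics/2.png
```

```text
3.2 [0.4746 0.0019 0.1357] local [-2.1 78.7] [ 1.2  0.5 -0.3]
```

View pics/2.png

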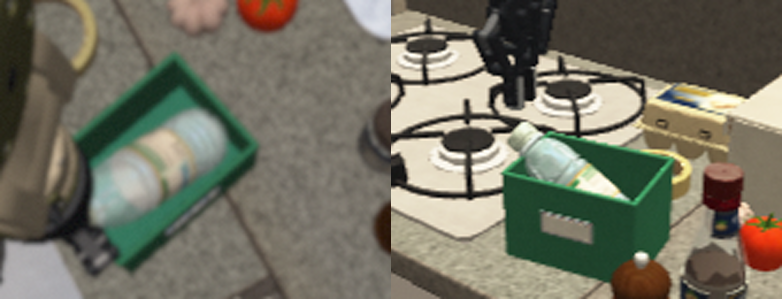

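Left panel: the fingers now cover the cap end. Right panel: the fingertips at (517,105) sit just above the cap at (522,130), so they passed over it because half-open fingers reach less far down. The bottle hasn't moved. I'll back off and come in lower.

Request:
step_arm([
  [0,0,15,0,0,0,-0.53],
  [-8,9,0,0,0,0,-0.53],
  [-8,9,0,0,0,0,-0.53],
  [-8,9,0,0,0,0,-0.53],
  [-4,4,0,0,0,0,-0.53],
])

```text
clock: 3.7
tcp_pos: [0.4446, 0.0343, 0.15]
orientation: [-0.001, 0.409, 0.913, -0.0]
wrist_force: [-1.0, 0.0, -0.3]
finger_gap: 0.02
grip_force: 0.0
```

Request:
step_arm([
  [0,0,-25,0,0,0,-0.53],
  [0,0,-25,0,0,0,-0.53],
  [0,0,-5,0,0,0,-0.53],
  [0,0,0,0,0,0,-0.53],
])

```text
clock: 4.1
tcp_pos: [0.4453, 0.0333, 0.0949]
orientation: [-0.001, 0.409, 0.913, -0.0]
wrist_force: [0.4, -0.2, 1.0]
finger_gap: 0.0202
grip_force: 0.0
```

```bash
python3 - <<'E'
from h import *
s=dict(np.load("sideL.npz"))
for z in (.13,.1357,.141,.146): print(z,proj(s,[.4746,.0019,z]), "crop",(proj(s,[.4746,.0019,z])-[220,110])*2.3+[391,0])
E
python3 look.py pics/3.png
python3 - <<'E'
from h import *
for n in("side","top"):
    c=dict(np.load(n+"L.npz")); P=pts(c); 
    m=(c["image"].max(-1)<70)&(np.hypot(P[...,0]-.451,P[...,1]-.032)<.035)&(P[...,2]>.06)&(P[...,2]<.2)
    print(n,m.sum(),np.sort(P[m][:,2])[:6].round(3))
E
```

```text
0.13 [275.94649742 167.57793014] crop [519.67694407 132.42923932]
0.1357 [275.84768142 165.50232757] crop [519.44966727 127.65535342]
0.141 [275.75523906 163.56060164] crop [519.23704985 123.18938377]
0.146 [275.66752948 161.71828636] crop [519.03531781 118.95205862]
4.2 [0.447  0.033  0.0964] local [ -2.  120.3] [ 0.6 -0.2 -0.2]
side 330 [0.125 0.127 0.128 0.129 0.129 0.129]
top 8 [0.17  0.174 0.175 0.176 0.182 0.184]
```

Run:
```python
from h import *
s=dict(np.load("sideL.npz")); i=s["image"][100:200,230:330,::-1].copy()
i=cv2.resize(i,None,fx=5,fy=5,interpolation=2)
for z,col in((.0964,(0,0,255)),(.12,(0,255,255))):
    for d in(-17,17):
        u=(proj(s,[.447+.000747*d,.033+.000665*d,z])-[230,100])*5; cv2.circle(i,(int(u[0]),int(u[1])),4,col,-1)
w=__import__("workcell").read_camera("wrist"); np.savez("w.npz",**w)
cv2.imwrite("pics/4.png",np.hstack([i[:400],cv2.resize(w["image"][...,::-1],(300,188))[:,:].copy() if 0 else np.vstack([cv2.resize(w["image"][...,::-1],(300,188)),np.zeros((212,300,3),np.uint8)])]))
```

```text
(no output)
```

View pics/4.png

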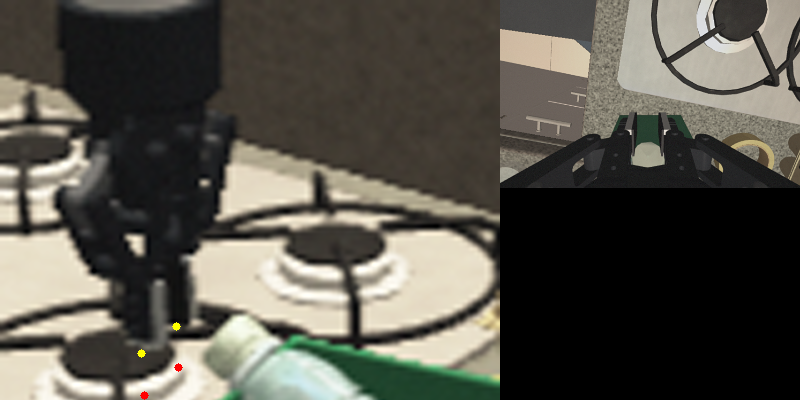

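The tips sit about 23 mm above the reported TCP at this opening: the fingertip is at crop (140,345) and the z=0.12 marker at (141,353). The cap is centred between the fingers in the wrist view. I'll go lower by that amount.

Request:
step_arm([
  [0,0,-12,0,0,0,-0.53],
  [6,-7,0,0,0,0,-0.53],
  [5,-6,0,0,0,0,-0.53],
  [2,-2,3,0,0,0,-0.53],
  [2,-2,3,0,0,0,-0.53],
])

```text
clock: 4.75
tcp_pos: [0.4612, 0.0161, 0.0901]
orientation: [-0.001, 0.409, 0.912, 0.0]
wrist_force: [-2.8, 3.3, 0.3]
finger_gap: 0.02
grip_force: 1.8
```

Request:
step_arm([
  [2,-2,4,0,0,0,-0.53],
  [2,-2,4,0,0,0,-0.53],
  [2,-2,5,0,0,0,-0.53],
  [2,-3,6,0,0,0,-0.53],
  [0,0,0,0,0,0,-0.53],
])

```text
clock: 5.25
tcp_pos: [0.4712, 0.006, 0.1098]
orientation: [0.002, 0.409, 0.912, 0.0]
wrist_force: [-0.7, 0.3, 0.6]
finger_gap: 0.0203
grip_force: 0.4
```

```bash
python3 look.py pics/5.png
```

```text
5.35 [0.4702 0.0065 0.109 ] local [-2.3 85.1] [0.3 0.9 0.8]
```

View pics/5.png

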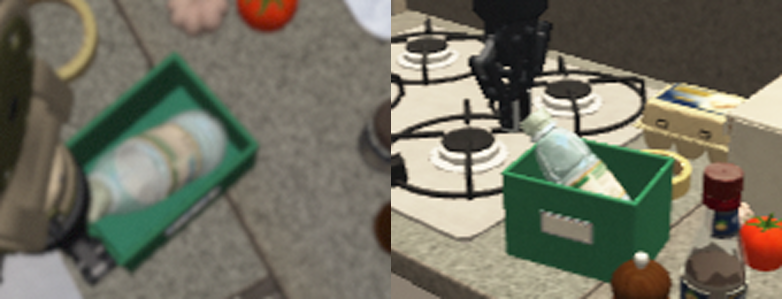

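The bottle is tipping: the cap rose to (537,120) in the right panel, against the fingers. I'll carry on along the arc.

Request:
step_arm([
  [4.2,-4.7,4.5,0,0,0,-0.53],
  [4.2,-4.7,4.5,0,0,0,-0.53],
  [4.2,-4.7,4.5,0,0,0,-0.53],
  [4.2,-4.7,4.5,0,0,0,-0.53],
])

```text
clock: 5.75
tcp_pos: [0.4868, -0.0122, 0.1273]
orientation: [0.0, 0.409, 0.912, 0.0]
wrist_force: [-1.5, 1.6, 3.3]
finger_gap: 0.0199
grip_force: 2.0
```

Request:
step_arm([
  [4.6,-5.2,3,0,0,0,-0.53],
  [4.6,-5.2,3,0,0,0,-0.53],
  [4.6,-5.2,3,0,0,0,-0.53],
  [4.6,-5.2,3,0,0,0,-0.53],
])

```text
clock: 6.15
tcp_pos: [0.5055, -0.0336, 0.1387]
orientation: [0.0, 0.409, 0.912, -0.0]
wrist_force: [-0.6, 0.2, -0.2]
finger_gap: 0.02
grip_force: 0.5
```

Request:
step_arm([
  [4,-4.5,1,0,0,0,-0.53],
  [4,-4.5,1,0,0,0,-0.53],
  [4,-4.5,1,0,0,0,-0.53],
  [4,-4.5,1,0,0,0,-0.53],
  [4,-4.5,1,0,0,0,-0.53],
])

```text
clock: 6.65
tcp_pos: [0.525, -0.0556, 0.1435]
orientation: [-0.0, 0.409, 0.912, -0.0]
wrist_force: [-0.6, -0.2, -0.3]
finger_gap: 0.0203
grip_force: 0.0
```

```bash
python3 look.py pics/6.png
```

```text
6.75 [ 0.5254 -0.0558  0.1437] local [-2.5  1.8] [ 0.1  0.2 -0. ]
```

View pics/6.png

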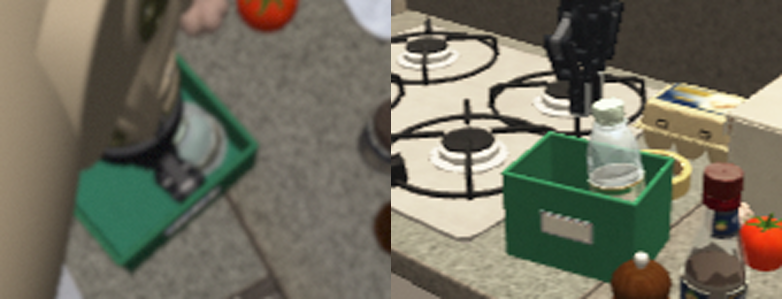

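The bottle looks upright or nearly so (right panel, cap at (607,108)). I'll nudge it on until it touches the end wall, then back off.

Request:
step_arm([
  [2.7,-3,0.5,0,0,0,-0.53],
  [2.7,-3,0.5,0,0,0,-0.53],
  [2.7,-3,0.5,0,0,0,-0.53],
  [2.7,-3,0.5,0,0,0,-0.53],
])

```text
clock: 7.15
tcp_pos: [0.5358, -0.0673, 0.1457]
orientation: [0.0, 0.409, 0.912, 0.0]
wrist_force: [-0.3, 0.6, -0.3]
finger_gap: 0.0202
grip_force: 0.0
```

Request:
step_arm([
  [1.3,-1.5,0,0,0,0,-0.53],
  [1.3,-1.5,0,0,0,0,-0.53],
  [0,0,0,0,0,0,-0.53],
])

```text
clock: 7.45
tcp_pos: [0.5382, -0.0703, 0.1456]
orientation: [0.0, 0.409, 0.912, 0.0]
wrist_force: [-0.2, 0.9, 0.1]
finger_gap: 0.0203
grip_force: 0.0
```

Request:
step_arm([
  [-3,3.5,0,0,0,0,-0.53],
  [-7,8,0,0,0,0,-0.53],
  [-7,8,0,0,0,0,-0.53],
  [0,0,30,0,0,0,-0.53],
  [0,0,40,0,0,0,0.5],
])

```text
clock: 7.95
tcp_pos: [0.5183, -0.049, 0.2144]
orientation: [-0.003, 0.409, 0.913, -0.0]
wrist_force: [0.0, 0.2, 1.2]
finger_gap: 0.0335
grip_force: 0.0
```

Request:
step_arm([
  [0,0,40,0,0,0,1],
  [0,0,40,0,0,0,1],
  [0,0,20,0,0,0,1],
  [4,-30,0,0,0,0,1],
  [4,-40,0,0,0,0,1],
])

```text
clock: 8.45
tcp_pos: [0.5292, -0.1191, 0.3174]
orientation: [0.001, 0.407, 0.913, 0.0]
wrist_force: [0.5, -0.3, -0.5]
finger_gap: 0.0855
grip_force: 0.0
```

Request:
step_arm([
  [8,-40,0,0,0,0,1],
  [8,-40,0,0,0,0,1],
  [8,-40,0,0,0,0,1],
  [5,-30,0,0,0,0,1],
  [0,0,0,0,0,0,1],
])

```text
clock: 8.95
tcp_pos: [0.5579, -0.2735, 0.3141]
orientation: [-0.001, 0.411, 0.912, -0.0]
wrist_force: [-0.1, 1.3, -0.0]
finger_gap: 0.0854
grip_force: 0.0
```

```bash
python3 look.py pics/7.png
python3 - <<'E'
from h import *
R=np.array([[.747,.665],[-.665,.747]])
for n in("side","top"):
    c=dict(np.load(n+"L.npz")); P=pts(c); H=cv2.cvtColor(c["image"],cv2.COLOR_RGB2HSV)
    L=(P[...,:2]*1000-[528.5,-55.5])@R.T
    inn=(np.abs(L[...,0])<50)&(np.abs(L[...,1])<80)
    for lo,hi in((.115,.14),(.17,.2)):
        m=inn&(P[...,2]>lo)&(P[...,2]<hi)
        if m.sum()>3:
            (x,y),r=cv2.minEnclosingCircle(L[m].astype(np.float32)); print(n,lo,m.sum(),L[m].mean(0).round(1),"circ",round(x),round(y),"d",round(2*r),"zmax",P[m][:,2].max().round(3))
    d=(np.hypot(P[...,0]-.559,P[...,1]+.269)<.03)&(P[...,2]>.19)&(P[...,2]<.215)
    if d.sum()>3:
        (x,y),r=cv2.minEnclosingCircle((P[d][:,:2]*1000).astype(np.float32)); print("sauce",n,d.sum(),x,y,2*r)
E
```

```text
9.05 [ 0.5577 -0.2702  0.3152] local [-121.  -179.8] [ 0.   0.2 -0.5]
side 0.115 234 [-20.8 -51.5] circ -8 -46 d 53 zmax 0.14
side 0.17 139 [ -8.5 -46.2] circ -3 -44 d 35 zmax 0.186
sauce side 213 558.9823608398438 -271.3515930175781 33.59546661376953
```

View pics/7.png

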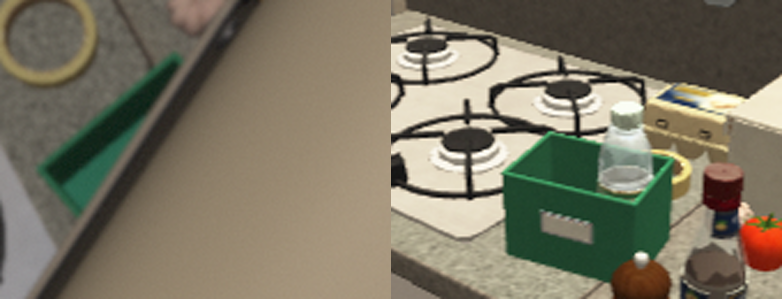

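The water bottle stands upright against the end wall (cap at (626,112) in the right panel; local (-3,-44), top at 0.186). The gripper is over the sauce cap at (0.559,-0.270), so I'll descend and grip.

Request:
step_arm([
  [1,0,-35,0,0,0,1],
  [0,0,-35,0,0,0,1],
  [0,0,-35,0,0,0,1],
  [0,0,-25,0,0,0,1],
  [0,0,-12,0,0,0,1],
])

```text
clock: 9.55
tcp_pos: [0.5577, -0.2676, 0.1716]
orientation: [-0.002, 0.408, 0.913, 0.001]
wrist_force: [-0.1, 0.2, 0.9]
finger_gap: 0.0854
grip_force: 0.0
```

Request:
step_arm([
  [0,0,-7,0,0,0,1],
  [0,0,0,0,0,0,0.2],
  [0,0,0,0,0,0,-0.1],
], newtons=50)

```text
clock: 9.85
tcp_pos: [0.5599, -0.2707, 0.1682]
orientation: [0.001, 0.409, 0.913, -0.0]
wrist_force: [-0.5, -0.5, 0.9]
finger_gap: 0.0593
grip_force: 0.0
```

Run:
```python
from workcell import *
from h import *
t=get_state(); print(t["tcp_pos"],t["finger_gap"],t["wrist_force"])
c=read_camera("side"); w=read_camera("wrist")
i=cv2.resize(c["image"][140:280,310:410,::-1],None,fx=4,fy=4,interpolation=2)
cv2.imwrite("pics/8.png",np.hstack([i[:500],np.vstack([cv2.resize(w["image"][...,::-1],(400,250)),np.zeros((250,400,3),np.uint8)])]))
```

```text
[ 0.55987509 -0.27070823  0.1682282 ] 0.05933396297382845 [-0.50748061 -0.45055649  0.87236659]
```

View pics/8.png

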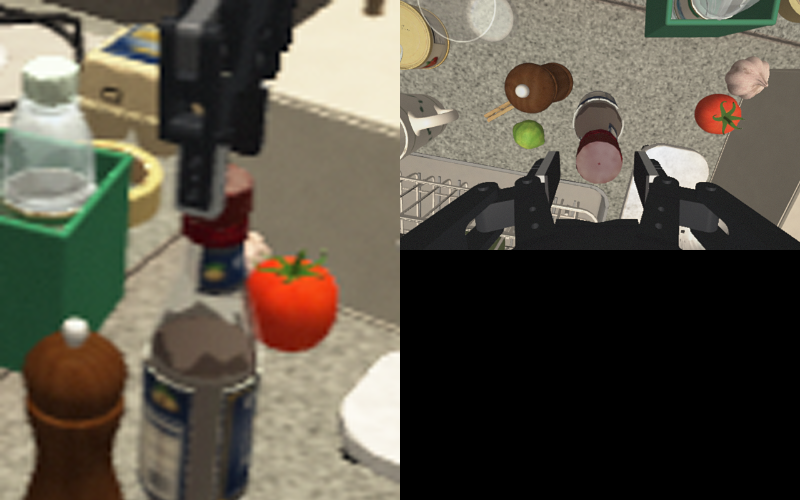

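The fingers straddle the dark red cap (left panel, tip at (200,205) beside the cap at (218,205)), and it is centred in the wrist view. Closing.

Request:
step_arm([
  [0,0,0,0,0,0,-0.3],
  [0,0,0,0,0,0,-0.6],
  [0,0,0,0,0,0,-1],
  [0,0,0,0,0,0,-1],
  [0,0,0,0,0,0,-1],
], newtons=50)

```text
clock: 10.45
tcp_pos: [0.56, -0.2711, 0.168]
orientation: [0.001, 0.409, 0.912, 0.0]
wrist_force: [0.3, 0.2, 6.5]
finger_gap: 0.0251
grip_force: 48.7
```

Request:
step_arm([
  [0,0,4,0,0,0,-1],
  [0,0,8,0,0,0,-1],
  [0,0,15,0,0,0,-1],
  [0,0,15,0,0,0,-1],
])

```text
clock: 10.85
tcp_pos: [0.5582, -0.2702, 0.2081]
orientation: [-0.002, 0.409, 0.912, 0.0]
wrist_force: [0.1, 0.1, -2.6]
finger_gap: 0.0247
grip_force: 48.6
```

```bash
cat > sauce.py <<'E'
from workcell import *
from h import *
s=get_state(); t=s["tcp_pos"]; print(s["clock"],t.round(4),s["finger_gap"].round(4),s["wrist_force"].round(1),s["ft_torque"].round(2))
for n in("side",):
    c=read_camera(n); P=pts(c); d=np.hypot(P[...,0]-t[0],P[...,1]-t[1])
    H=cv2.cvtColor(c["image"],cv2.COLOR_RGB2HSV)
    # things below the fingers and within 45 mm of the tool axis
    m=(d<.045)&(P[...,2]<t[2]+.02)&(P[...,2]>.01 if t[2]<.25 else P[...,2]>t[2]-.2)
    lab,cc=cv2.connectedComponents(m.astype(np.uint8)); best=max(range(1,lab),key=lambda k:(cc==k).sum()); m=cc==best
    q=P[m]; print(n,m.sum(),"z range",np.percentile(q[:,2],[0.5,2,98]).round(3),"rel tcp",(np.percentile(q[:,2],2)-t[2]).round(3))
    for lo in np.arange(-.17,.02,.03):
        k=q[(q[:,2]>t[2]+lo)&(q[:,2]<t[2]+lo+.03)]
        if len(k)>5: print(lo.round(2),len(k),(k.mean(0)[:2]-t[:2]).round(4),"extent",np.ptp(k[:,0]).round(3),np.ptp(k[:,1]).round(3))
    red=(d<.035)&(H[...,1]>110)&((H[...,0]<8)|(H[...,0]>170))&(P[...,2]>t[2]-.02)&(P[...,2]<t[2]+.05)
    if red.sum(): print("red cap",red.sum(),"z",np.percentile(P[red][:,2]-t[2],[2,98]).round(4))
E
python3 sauce.py
```

```text
Traceback (most recent call last):
  File "sauce.py", line 3, in <module>
    s=get_state(); t=s["tcp_pos"]; print(s["clock"],t.round(4),s["finger_gap"].round(4),s["wrist_force"].round(1),s["ft_torque"].round(2))
                                                               ^^^^^^^^^^^^^^^^^^^^^
AttributeError: 'float' object has no attribute 'round'
```

```bash
sed -i 's/s\["finger_gap"\].round(4)/s["finger_gap"]/' sauce.py; python3 sauce.py
```

```text
10.85 [ 0.5582 -0.2702  0.2081] 0.0246666865884423 [ 0.1  0.1 -2.6] [-0.02 -0.01 -0.01]
side 2115 z range [0.044 0.048 0.223] rel tcp -0.16
-0.17 265 [-0.0131 -0.0175] extent 0.053 0.047
-0.14 340 [-0.0134 -0.0178] extent 0.053 0.043
-0.11 365 [-0.0135 -0.018 ] extent 0.053 0.043
-0.08 428 [-0.0127 -0.0171] extent 0.058 0.044
-0.05 389 [-0.01   -0.0128] extent 0.048 0.038
-0.02 250 [-0.0067 -0.01  ] extent 0.031 0.031
0.01 78 [-0.0081 -0.0099] extent 0.028 0.022
red cap 186 z [0.0053 0.0322]
```

The bottle is held straight and lifted: its base is at about z=0.04, with the cap top about 33 mm above the TCP, as expected. I'll lift it over the water bottle.

Request:
step_arm([
  [0,0,25,0,0,0,-1],
  [0,0,35,0,0,0,-1],
  [0,0,40,0,0,0,-1],
  [0,0,40,0,0,0,-1],
  [0,0,30,0,0,0,-1],
])

```text
clock: 11.4
tcp_pos: [0.5589, -0.2706, 0.3808]
orientation: [0.001, 0.409, 0.912, -0.0]
wrist_force: [1.1, -0.2, -3.8]
finger_gap: 0.0245
grip_force: 49.0
```

Request:
step_arm([
  [0,0,8,0,0,0,-1],
  [-5,15,0,0,0,0,-1],
  [-6,27,0,0,0,0,-1],
  [-7,30,0,0,0,0,-1],
  [-7,30,0,0,0,0,-1],
])

```text
clock: 11.9
tcp_pos: [0.5334, -0.1678, 0.3856]
orientation: [-0.001, 0.41, 0.912, 0.0]
wrist_force: [0.6, 0.0, -4.7]
finger_gap: 0.0249
grip_force: 48.5
```

Request:
step_arm([
  [-7,35,0,0,0,0,-1],
  [-7,35,0,0,0,0,-1],
  [-6,30,0,0,0,0,-1],
  [-4,23,0,0,0,0,-1],
  [-2,12,0,0,0,0,-1],
])

```text
clock: 12.4
tcp_pos: [0.5072, -0.0317, 0.3865]
orientation: [-0.001, 0.408, 0.913, 0.0]
wrist_force: [-0.4, -0.4, -4.4]
finger_gap: 0.0249
grip_force: 48.5
```

Request:
step_arm([
  [0,0,0,0,0,0,-1],
  [0,0,0,0,0,0,-1],
])

```text
clock: 12.6
tcp_pos: [0.5084, -0.0343, 0.3863]
orientation: [0.0, 0.409, 0.912, -0.0]
wrist_force: [0.4, -1.0, -4.6]
finger_gap: 0.0245
grip_force: 48.6
```

```bash
python3 sauce.py
python3 - <<'E'
from h import *
from workcell import *
t=get_state(); print(t["orientation"],(np.array([[.747,.665],[-.665,.747]])@(t["tcp_pos"][:2]*1000-[528.5,-55.5])).round(1))
E
```

```text
12.6 [ 0.5084 -0.0343  0.3863] 0.024450909876098045 [ 0.4 -1.  -4.6] [-0.13 -0.09 -0.04]
side 2016 z range [0.221 0.225 0.401] rel tcp -0.161
-0.17 278 [-0.0056 -0.0244] extent 0.053 0.039
-0.14 344 [-0.0058 -0.0237] extent 0.056 0.04
-0.11 365 [-0.0062 -0.0233] extent 0.058 0.042
-0.08 390 [-0.0069 -0.0223] extent 0.055 0.038
-0.05 326 [-0.0053 -0.0166] extent 0.047 0.034
-0.02 233 [-0.004  -0.0119] extent 0.033 0.023
0.01 80 [-0.0048 -0.0112] extent 0.032 0.024
red cap 202 z [0.0049 0.0331]
[ 7.66061946e-05  4.09562250e-01  9.12282101e-01 -3.55389524e-04] [-1.1 28.8]
```

Request:
step_arm([
  [0,0,-25,0,0,0,-1],
  [0,0,-35,0,0,0,-1],
  [0,0,-20,0,0,0,-1],
  [0,0,-15,0,0,0,-1],
  [0,0,-15,0,0,0,-1],
])

```text
clock: 13.15
tcp_pos: [0.508, -0.0351, 0.2752]
orientation: [-0.001, 0.41, 0.912, -0.0]
wrist_force: [-0.5, -0.2, -4.8]
finger_gap: 0.0244
grip_force: 49.0
```

Request:
step_arm([
  [0,0,-20,0,0,0,-1],
  [0,0,-20,0,0,0,-1],
  [0,0,-20,0,0,0,-1],
  [0,0,-15,0,0,0,-1],
  [0,0,-6,0,0,0,-1],
])

```text
clock: 13.65
tcp_pos: [0.5072, -0.0348, 0.1935]
orientation: [-0.002, 0.41, 0.912, -0.001]
wrist_force: [0.2, 0.4, -4.6]
finger_gap: 0.025
grip_force: 49.0
```

```bash
python3 sauce.py
```

```text
13.65 [ 0.5072 -0.0348  0.1935] 0.025034616866907382 [ 0.2  0.4 -4.6] [ 0.01 -0.   -0.05]
side 998 z range [0.078 0.086 0.21 ] rel tcp -0.108
-0.14 13 [-0.0079  0.0139] extent 0.055 0.065
-0.11 231 [-0.01   -0.0114] extent 0.062 0.071
-0.08 284 [-0.0084 -0.0203] extent 0.056 0.042
-0.05 251 [-0.0064 -0.0151] extent 0.048 0.036
-0.02 165 [-0.0046 -0.0111] extent 0.033 0.025
0.01 54 [-0.0053 -0.0113] extent 0.03 0.019
red cap 128 z [0.0063 0.0333]
```

Request:
step_arm([
  [0,0,-4,0,0,0,-1],
  [0,0,-4,0,0,0,-1],
  [0,0,-3,0,0,0,-1],
  [0,0,0,0,0,0,-1],
])

```text
clock: 14.1
tcp_pos: [0.5081, -0.0337, 0.1846]
orientation: [0.0, 0.409, 0.912, 0.0]
wrist_force: [0.2, -0.4, -5.0]
finger_gap: 0.0248
grip_force: 49.0
```

Request:
step_arm([
  [0,0,-2,0,0,0,-1],
  [0,0,0,0,0,0,-1],
])

```text
clock: 14.3
tcp_pos: [0.5081, -0.0336, 0.1826]
orientation: [0.0, 0.409, 0.912, 0.0]
wrist_force: [-0.2, 0.5, -4.0]
finger_gap: 0.0249
grip_force: 49.0
```

Request:
step_arm([
  [0,0,-2,0,0,0,-1],
  [0,0,0,0,0,0,-1],
])

```text
clock: 14.5
tcp_pos: [0.508, -0.0336, 0.1805]
orientation: [-0.0, 0.409, 0.912, 0.0]
wrist_force: [0.4, -0.5, -4.0]
finger_gap: 0.0248
grip_force: 49.0
```

Request:
step_arm([
  [0,0,-2,0,0,0,-1],
  [0,0,0,0,0,0,-1],
])

```text
clock: 14.7
tcp_pos: [0.5079, -0.0336, 0.1784]
orientation: [-0.0, 0.409, 0.912, -0.0]
wrist_force: [-0.5, 0.3, -5.0]
finger_gap: 0.0247
grip_force: 49.0
```

Request:
step_arm([
  [0,0,-1.5,0,0,0,-1],
  [0,0,0,0,0,0,-1],
])

```text
clock: 14.9
tcp_pos: [0.508, -0.0336, 0.1769]
orientation: [-0.0, 0.409, 0.912, 0.0]
wrist_force: [-0.3, -0.4, -4.1]
finger_gap: 0.0247
grip_force: 49.0
```

Request:
step_arm([
  [0,0,-1,0,0,0,-1],
  [0,0,0,0,0,0,-1],
])

```text
clock: 15.1
tcp_pos: [0.5082, -0.0337, 0.1762]
orientation: [0.0, 0.409, 0.912, 0.0]
wrist_force: [0.0, 1.4, -3.6]
finger_gap: 0.0246
grip_force: 49.1
```

Request:
step_arm([
  [0,0,-1,0,0,0,-1],
  [0,0,0,0,0,0,-1],
])

```text
clock: 15.3
tcp_pos: [0.509, -0.0338, 0.176]
orientation: [0.001, 0.409, 0.912, 0.0]
wrist_force: [0.7, -0.1, 1.9]
finger_gap: 0.0245
grip_force: 50.1
```

Request:
step_arm([
  [0,0,-1,0,0,0,-1],
  [0,0,0,0,0,0,-1],
])

```text
clock: 15.5
tcp_pos: [0.5095, -0.0338, 0.1759]
orientation: [0.002, 0.409, 0.912, 0.001]
wrist_force: [-0.1, 0.1, 6.5]
finger_gap: 0.0247
grip_force: 51.1
```

It touched down at z=0.176, as predicted. I'll ease off, release, and go up.

Request:
step_arm([
  [0,0,1.5,0,0,0,-0.9],
  [0,0,0,0,0,0,-0.3],
  [0,0,0,0,0,0,0.1],
  [0,0,0,0,0,0,0.6],
  [0,0,0,0,0,0,1],
], newtons=20)

```text
clock: 16.0
tcp_pos: [0.508, -0.0337, 0.1755]
orientation: [-0.0, 0.409, 0.912, -0.0]
wrist_force: [0.3, 0.2, -0.4]
finger_gap: 0.0723
grip_force: 0.0
```

Request:
step_arm([
  [0,0,0,0,0,0,1],
  [0,0,10,0,0,0,1],
  [0,0,25,0,0,0,1],
  [0,0,40,0,0,0,1],
  [0,0,40,0,0,0,1],
])

```text
clock: 16.5
tcp_pos: [0.5076, -0.0335, 0.2923]
orientation: [-0.0, 0.409, 0.912, -0.0]
wrist_force: [0.9, 0.2, -0.1]
finger_gap: 0.0856
grip_force: 0.0
```

Request:
step_arm([
  [0,0,30,0,0,0,1],
  [-10,35,0,0,0,0,1],
  [-10,45,0,0,0,0,1],
  [-15,45,0,0,0,0,1],
  [-15,45,0,0,0,0,1],
])

```text
clock: 17.0
tcp_pos: [0.4576, 0.1377, 0.3215]
orientation: [0.001, 0.41, 0.912, 0.0]
wrist_force: [0.4, 1.4, -0.4]
finger_gap: 0.0851
grip_force: 0.0
```

Request:
step_arm([
  [-15,45,0,0,0,0,1],
  [-15,45,0,0,0,0,1],
  [-15,45,0,0,0,0,1],
  [0,20,0,0,0,0,1],
  [0,0,0,0,0,0,1],
])

```text
clock: 17.5
tcp_pos: [0.4124, 0.2939, 0.3211]
orientation: [0.0, 0.407, 0.913, 0.0]
wrist_force: [0.9, 0.0, -0.4]
finger_gap: 0.0852
grip_force: 0.0
```

```bash
python3 look.py pics/9.png
python3 - <<'E'
from h import *
R=np.array([[.747,.665],[-.665,.747]])
for n in("side","top"):
    c=dict(np.load(n+"L.npz")); c0=dict(np.load(n+"0.npz")); P=pts(c)
    L=(P[...,:2]*1000-[528.5,-55.5])@R.T
    for nm,yc,hs in(("water",-44,((.115,.14),(.165,.2))),("sauce",30,((.112,.14),(.185,.225)))):
        for lo,hi in hs:
            m=(np.abs(L[...,0])<50)&(np.abs(L[...,1]-yc)<36)&(P[...,2]>lo)&(P[...,2]<hi)
            if m.sum()>3:
                (x,y),r=cv2.minEnclosingCircle(L[m].astype(np.float32)); print(n,nm,lo,m.sum(),"circ",round(x),round(y),"d",round(2*r),"zmax",P[m][:,2].max().round(3))
    d=np.abs(c["image"].astype(int)-c0["image"]).max(-1)
    for nm,p,r in(("mill",(.479,-.282,.07),30),("tomato",(.688,-.155,.03),20),("glass",(.357,-.287,.04),30)):
        u,v=proj(c,p).astype(int); print(n,nm,u,v,(d[v-r//2:v+r//2,u-r//2:u+r//2]>30).mean().round(3))
E
```

```text
17.6 [0.413  0.2915 0.321 ] local [144.4 336. ] [0.2 0.3 0. ]
side water 0.115 234 circ -8 -46 d 53 zmax 0.14
side water 0.165 171 circ -3 -45 d 34 zmax 0.186
side sauce 0.112 265 circ -8 27 d 57 zmax 0.14
side sauce 0.185 198 circ -2 29 d 34 zmax 0.213
side mill 326 253 0.0
side tomato 379 214 0.182
side glass 268 284 0.0
top water 0.115 172 circ -2 -43 d 58 zmax 0.14
top water 0.165 301 circ -2 -43 d 35 zmax 0.187
top sauce 0.112 290 circ -1 30 d 58 zmax 0.14
top sauce 0.185 333 circ -1 30 d 33 zmax 0.214
top mill 390 226 0.0
top tomato 325 131 0.0
top glass 391 289 0.0
```

Both bottles stand upright: cap and body centres line up, with tops at 0.186 and 0.213. The mill, tomato and glass are unmoved; the change near the tomato in the side view is where the sauce bottle used to block it.

```bash
python3 -c "
from workcell import *
print(hand_in())"
```

```text
the job is handed in; nothing more can be done
None
```

The job is handed in: the water bottle was tipped upright in the caddy and the sauce bottle set down upright beside it, with the mill, tomato and glass unmoved, in about 18 s of the 54 s allowed.

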